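Lift the tote with the wheel bearing out of its dock and hold it level

ROBOT

A 7-joint arm with a two-finger parallel gripper is mounted at the origin on the work surface. World frame = base frame: x ahead of the robot, y to its left, z up, the work surface at z = 0. Lengths are in m, angles in rad, forces in N, time in s.
With the tool pointing down it reaches from about 0.425 to 0.925 m from the base axis. Payload 6.8 kg.
Tool frame: the origin (TCP) lies on the centre line of the jaws, within the pads' length; the fingertips stand 8 mm ahead of it and the grasp point (between the pads) lies 11 mm behind it (robot.tip_reach is the distance from the TCP to the fingertips, in m); z points along the fingers, y is the direction in which the jaws open and shut (so a half turn about z gives the same grasp; the last joint's range is limited). The gripper opens to 85 mm and grips with 20 to 120 N. Pads are 22 mm wide; open, the fingers measure 114 mm over their backs; the gripper's body (76 mm by 85 mm) begins 54 mm behind the grasp point. The pads swing forward as they close: fully open they stand 13 mm farther back than shut.
Start: joints at [-0.108, 0.477, 0.022, 1.555, -0.011, 1.109, -0.083], TCP at [0.675, 0, 0.239] pointing down, gripper open.
Joint ranges: [-2.96, 2.96], [-0.34, 2.1], [-1.41, 1.46], [0.24, 2.44], [-1.37, 4.51], [0.17, 1.92], [-2.96, 2.96]. Speed limits (rad/s): [2.39, 2.39, 3.14, 3.14, 3.14, 3.14, 3.14].

INTERFACE

Orientations are given as a rotation vector (axis times angle).
In Python, from workcell import sensors, viewer, workorder, robot gives the robot as it stands.
- The arm moves only by the shell command python3 -m inch 'ROWS'. ROWS is a JSON object of lists of equal length, an entry for each row: "slide": the shift along the tool's x, y, z in mm, a list of three; "delta_rot": the turn, a rotation vector about the tool's x, y, z in degrees, a list of three; "grip": the opening, from -1 (shut) to 1 (fully open), so that 0 is half open. In form: {"slide": [[tx, ty, tz], ...], "delta_rot": [[rx, ry, rz], ...], "grip": [grip, ...]}. A call has 1 to 5 rows; each row is the pose to reach, as a shift and turn from the pose commanded when the call began, along the tool's axes at that moment; what a row does not reach only later rows make up. A row lasts 1/10 s, in which the tool goes at most 50 mm and 8.59 degrees, less where a joint would pass 70% of its speed; a pose out of reach is approached as far as the arm can. A call with a gripper value outside its range is refused whole. The fingers move at their own pace and stop on an object; the grip force is fixed at half the most. Time passes only in rows, so rows that repeat a pose let the fingers close. It gives the time, the measured TCP pose, the force and the opening at its end, in the units of the state.
- sensors.state(): the state, without advancing time (a new reading comes with each control period).
- viewer.get_image(name): name is "scene" or "side" or "wrist"; returns a dict with "img" (420x560x3 uint8, red, green, blue), "fx", "fy", "cx", "cy" (pixels), "extrinsics" (4x4, takes a point from camera to world coordinates). Camera axes: x right, y up, looking along -z (the intrinsics and any distortion apply to the point x, -y, -z); pixel columns grow to the right and rows downward; lengths in m; the calibration is good to about 2 mm. A picture is of the moment at which its call begins. There is no depth.
- workorder.finish_job(): hands the job in, once; it reports no verdict.
The state is a dict: "time": time; "joint_pos": joint angles; "qvel": joint speeds; "tau": joint torques, N m; "tool_pos": TCP position; "tool_rot": TCP orientation; "ft_force": force on the tool from outside, world axes, zero at the start; "torque": the same for the moment, N m; "grip_width": finger opening in m.
Only numpy, scipy, OpenCV 4.12 (cv2) and the standard library are available. Lean on these libraries where they do the work, as an engineer would, in place of code of your own. Each camera call takes 0.05 s, during which the arm holds its last target.

TASK

One of the two wooden totes has the wheel bearing (the flat steel ring) in it: take that tote by the middle of its grip bar, lift it straight up out of its dock until its underside is about 15 cm above the bench, and keep it there, steady and level, with its parts still in it. Leave the other tote in its dock and everything else on the bench where it is. Finish while still holding the tote in the air: do not put it down or let go.

Things in the scene. Friction and masses are not known exactly. Their poses are not given: they have to be found in the camera images.
- tote_1_grip (a point): centre of the grip bar of the plywood tote standing in the dock on the robot's left (+y) side. The bar is dark wood, 148 mm long along the tote's x axis, 18 mm wide (y), 24 mm tall (z), with free air under and beside it; this point lies 100 mm above the tote's underside, so 104 mm above the bench at the start. The point's axes are the tote's axes, z up
- tote_1: the same tote; origin at the centre of its underside. 160 mm (x) by 136 mm (y), side walls 30 mm high, with a low lengthwise divider making two bays at y = +32 and -32 mm (bay floors 6 mm above the underside); 50 mm wide end panels at x = +-77 mm rise to 114 mm and carry the grip bar. About 0.4 kg empty, 0.5 to 0.7 kg with its parts, which may lie up to 45 mm off the middle: grip it firmly at the middle of the bar so that it stays level
- dock_1: the fixed shallow steel dock under tote_1: 176 by 152 mm tray with an 18 mm high rim and a 4 mm floor, about 4 mm play around the tote, so the tote comes out straight up; origin at the centre of its underside, on the bench
- tote_2_grip (a point): centre of the grip bar of the plywood tote standing in the dock on the robot's right (-y) side. The bar is dark wood, 148 mm long along the tote's x axis, 18 mm wide (y), 24 mm tall (z), with free air under and beside it; this point lies 100 mm above the tote's underside, so 104 mm above the bench at the start. The point's axes are the tote's axes, z up
- tote_2: the same tote; origin at the centre of its underside. 160 mm (x) by 136 mm (y), side walls 30 mm high, with a low lengthwise divider making two bays at y = +32 and -32 mm (bay floors 6 mm above the underside); 50 mm wide end panels at x = +-77 mm rise to 114 mm and carry the grip bar. About 0.4 kg empty, 0.5 to 0.7 kg with its parts, which may lie up to 45 mm off the middle: grip it firmly at the middle of the bar so that it stays level
- dock_2: the fixed shallow steel dock under tote_2: 176 by 152 mm tray with an 18 mm high rim and a 4 mm floor, about 4 mm play around the tote, so the tote comes out straight up; origin at the centre of its underside, on the bench
- bearing_c (a point): centre of the wheel bearing: a flat steel ring, 47 mm outside, 14 mm high, with a 20 mm bore; it lies flat in one of the four bays, a different one each time, so its position tells which tote is wanted
- socket_c (a point): centre of a wrench socket, 30 mm diameter, 55 mm tall, standing in another bay
- pin_c (a point): centre of a solid aluminium pin, 24 mm diameter, 45 mm tall, standing in another bay
- tin_c (a point): centre of a grey grease tin, 47 mm diameter, 38 mm tall, standing in another bay
- screwdriver_c (a point): bystander: screwdriver about 180 mm long lying between the docks (point at its origin, on the bench)
- jar_c (a point): bystander: small glass jar, 44 mm diameter, 60 mm tall (point half-way up)
- wrench_c (a point): bystander: wrench about 190 mm long, lying to the side of the docks (point at its origin)
- hammer_c (a point): bystander: hammer about 270 mm long, lying to the side of the docks (point at its origin)
- spray_c (a point): bystander: spray can, 64 mm diameter, 190 mm tall, beyond the docks (point half-way up)
- mug_c (a point): bystander: white mug, 80 mm diameter, 90 mm tall, beyond the docks (point half-way up)
- carton_c (a point): bystander: closed cardboard box, 80 by 120 by 60 mm, beyond the docks (point half-way up)
There are look-alikes about, which are no part of the job. What is shaped like the part that bears pin_c but purple is not meant.

How it is judged:
On the way:
1. the tote that holds the bearing is gripped and off its dock ((((x of bearing_c in the frame of tote_1 between -0.08 and 0.08 m and y of bearing_c in the frame of tote_1 between -0.068 and 0.068 m and z of bearing_c in the frame of tote_1 between 0 and 0.05 m) and height (world z) of tote_1 above 0.04 m and contact force between tote_1 and the fingers above 1 N) or ((x of bearing_c in the frame of tote_2 between -0.08 and 0.08 m and y of bearing_c in the frame of tote_2 between -0.068 and 0.068 m and z of bearing_c in the frame of tote_2 between 0 and 0.05 m) and height (world z) of tote_2 above 0.04 m and contact force between tote_2 and the fingers above 1 N))), for 0.1 s.
At the end, for the whole second after the job is handed in: Fingers hold the tote with the bearing: underside 10 to 22 cm above the bench, within 6 cm sideways of its dock, tilt below 0.10 rad, below 3 cm/s and 0.15 rad/s, not touching the dock; the other tote within 1.5 cm of its start, tilt below 0.06 rad; all four parts in the totes ((((x of bearing_c in the frame of tote_1 between -0.08 and 0.08 m and y of bearing_c in the frame of tote_1 between -0.068 and 0.068 m and z of bearing_c in the frame of tote_1 between 0 and 0.05 m) and height (world z) of tote_1 between 0.1 and 0.22 m and angle between tote_1's own z axis and vertical below 0.1 rad and linear speed of tote_1 below 0.03 m/s and angular speed of tote_1 below 0.15 rad/s and contact force between tote_1 and the fingers above 2 N and horizontal distance between tote_1 and dock_1 below 0.06 m and contact force between tote_1 and dock_1 below 0.1 N and distance of tote_2 from where it was at the start of the episode below 0.015 m and angle between tote_2's own z axis and vertical below 0.06 rad) or ((x of bearing_c in the frame of tote_2 between -0.08 and 0.08 m and y of bearing_c in the frame of tote_2 between -0.068 and 0.068 m and z of bearing_c in the frame of tote_2 between 0 and 0.05 m) and height (world z) of tote_2 between 0.1 and 0.22 m and angle between tote_2's own z axis and vertical below 0.1 rad and linear speed of tote_2 below 0.03 m/s and angular speed of tote_2 below 0.15 rad/s and contact force between tote_2 and the fingers above 2 N and horizontal distance between tote_2 and dock_2 below 0.06 m and contact force between tote_2 and dock_2 below 0.1 N and distance of tote_1 from where it was at the start of the episode below 0.015 m and angle between tote_1's own z axis and vertical below 0.06 rad)) and ((x of socket_c in the frame of tote_1 between -0.08 and 0.08 m and y of socket_c in the frame of tote_1 between -0.068 and 0.068 m and z of socket_c in the frame of tote_1 between 0 and 0.05 m) or (x of socket_c in the frame of tote_2 between -0.08 and 0.08 m and y of socket_c in the frame of tote_2 between -0.068 and 0.068 m and z of socket_c in the frame of tote_2 between 0 and 0.05 m)) and ((x of pin_c in the frame of tote_1 between -0.08 and 0.08 m and y of pin_c in the frame of tote_1 between -0.068 and 0.068 m and z of pin_c in the frame of tote_1 between 0 and 0.05 m) or (x of pin_c in the frame of tote_2 between -0.08 and 0.08 m and y of pin_c in the frame of tote_2 between -0.068 and 0.068 m and z of pin_c in the frame of tote_2 between 0 and 0.05 m)) and ((x of tin_c in the frame of tote_1 between -0.08 and 0.08 m and y of tin_c in the frame of tote_1 between -0.068 and 0.068 m and z of tin_c in the frame of tote_1 between 0 and 0.05 m) or (x of tin_c in the frame of tote_2 between -0.08 and 0.08 m and y of tin_c in the frame of tote_2 between -0.068 and 0.068 m and z of tin_c in the frame of tote_2 between 0 and 0.05 m))); the arm keeps its last pose, push and grip.
It fails at once if a tote is lifted out of its dock without the wheel bearing in it ((height (world z) of tote_1 above 0.03 m and not (x of bearing_c in the frame of tote_1 between -0.08 and 0.08 m and y of bearing_c in the frame of tote_1 between -0.068 and 0.068 m and z of bearing_c in the frame of tote_1 between 0 and 0.05 m)) or (height (world z) of tote_2 above 0.03 m and not (x of bearing_c in the frame of tote_2 between -0.08 and 0.08 m and y of bearing_c in the frame of tote_2 between -0.068 and 0.068 m and z of bearing_c in the frame of tote_2 between 0 and 0.05 m))).
It fails at once if a tote is tipped by more than about 17 degrees (angle between any of tote_1, tote_2's own z axis and vertical above 0.3 rad).
It fails at once if something else on the bench is knocked more than 3 cm away (distance of any of screwdriver_c, jar_c, wrench_c, hammer_c, spray_c, mug_c, carton_c from where it was at the start of the episode above 0.03 m).
It also fails if it takes over 35 s, if anything falls off the work surface, if the arm or the gripper's body presses on something with over 40 N, if the wrist force passes 120 N, or if a joint passes its speed limit or range.

## Working session

There is one attempt and no reset: what is moved stays moved. The work goes in short steps, Python scripts to look and compute and a shell command to move; the robot and the scene stay as the last step left them, time stands still between calls to the robot, and variables do not carry over. Pictures are saved under pics/ and viewed, and the job is handed in when it is done.

```bash
mkdir -p pics; ls
cat > h.py <<'E'
import numpy as np, cv2, json
from workcell import sensors, viewer, workorder, robot
def snap(n,tag):
    d=viewer.get_image(n); cv2.imwrite(f'pics/{tag}.png',d['img'][:,:,::-1])
    np.savez(f'pics/{tag}.npz',**{k:np.array(v) for k,v in d.items()}); return d
def ray(tag,u,v):
    d=np.load(f'pics/{tag}.npz',allow_pickle=True); E=d['extrinsics']
    c=np.array([(u-d['cx'])/d['fx'],-(v-d['cy'])/d['fy'],-1.]); r=E[:3,:3]@c
    return E[:3,3],r/np.linalg.norm(r)
def tri(obs):
    A=np.zeros((3,3));b=np.zeros(3);R=[ray(*o) for o in obs]
    for o,r in R: P=np.eye(3)-np.outer(r,r);A+=P;b+=P@o
    p=np.linalg.solve(A,b); return p,[round(1000*np.linalg.norm(np.cross(p-o,r)),1) for o,r in R]
def atz(tag,u,v,z):
    o,r=ray(tag,u,v); return o+r*(z-o[2])/r[2]
E
python3 - <<'E'
from h import *
for n in ('scene','side','wrist'):
    d=snap(n,n+'0'); print(n,[k for k in d],d['fx'],d['cx'],d['cy'],np.round(d['extrinsics'],3).tolist())
print(sensors.state())
E
```

```text
pics
scene ['img', 'fx', 'fy', 'cx', 'cy', 'extrinsics'] 435.11897293484606 274.80216611748756 212.62611737028675 [[0.707, -0.491, 0.508, 1.141], [0.706, 0.471, -0.528, -0.601], [0.02, 0.732, 0.68, 0.887], [0.0, 0.0, 0.0, 1.0]]
side ['img', 'fx', 'fy', 'cx', 'cy', 'extrinsics'] 382.7115725681645 281.6878084057132 211.79780419791655 [[-0.993, 0.064, -0.102, 0.438], [-0.118, -0.668, 0.735, 0.793], [-0.021, 0.742, 0.67, 0.806], [0.0, 0.0, 0.0, 1.0]]
wrist ['img', 'fx', 'fy', 'cx', 'cy', 'extrinsics'] 374.89590397850003 284.1252594993157 213.29567406180746 [[1.0, -0.001, 0.002, 0.674], [0.0, 0.945, 0.327, 0.085], [-0.003, -0.327, 0.945, 0.373], [0.0, 0.0, 0.0, 1.0]]
{'time': 0.15, 'joint_pos': array([-0.10811575,  0.47764501,  0.02233427,  1.55621887, -0.01151552,
        1.10929856, -0.08310173]), 'qvel': array([-0.00072043, -0.00161002,  0.00036027, -0.00352229,  0.00015405,
        0.0015705 ,  0.00121686]), 'tau': array([ 1.55385478e-03, -5.96924365e+01,  1.60940632e+00, -2.81490952e+01,
        1.26662746e-02,  6.56643446e-03,  5.58682734e-05]), 'tool_pos': array([6.74551812e-01, 1.72177844e-05, 2.38527786e-01]), 'tool_rot': array([-2.22072262e+00, -2.22080247e+00,  1.69039452e-03]), 'ft_force': array([-0.05637836, -0.31086209, -0.18228862]), 'torque': array([-0.01404355,  0.01211649, -0.01146546]), 'grip_width': 0.08535664156761376}
```

View pics/scene0.png

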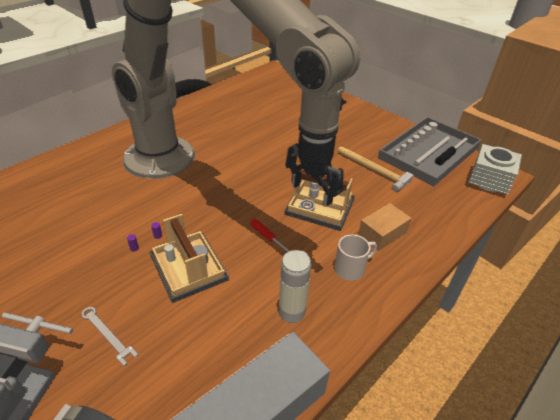

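View pics/side0.png

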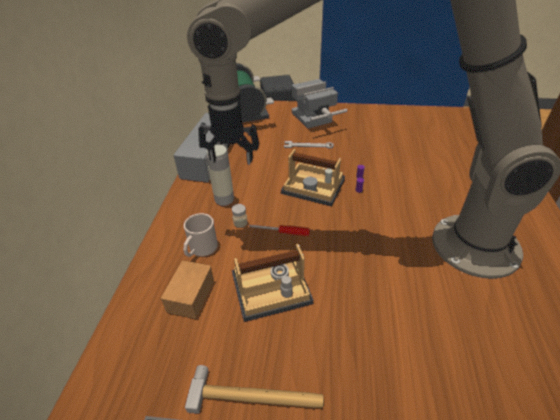

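View pics/wrist0.png

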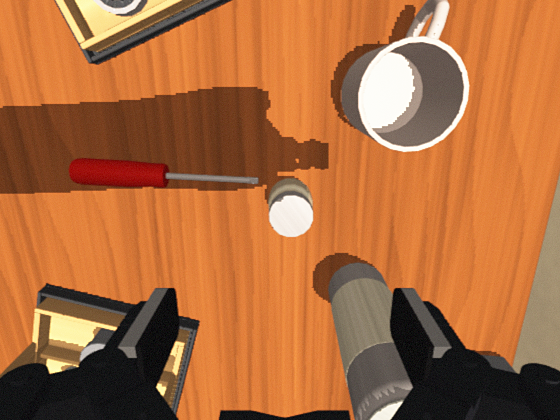

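Run:
```python
from h import *
a=cv2.imread('pics/side0.png')[240:320,225:320]; b=cv2.imread('pics/side0.png')[145:205,275:370]
c=cv2.imread('pics/scene0.png')[165:225,280:360]
r=lambda i:cv2.resize(i,None,fx=8,fy=8,interpolation=cv2.INTER_CUBIC)[:600]
for n,i in zip('abc',(a,b,c)): cv2.imwrite(f'pics/crop_{n}.png',cv2.resize(i,None,fx=7,fy=7,interpolation=cv2.INTER_CUBIC))
```

```text
(no output)
```

View pics/crop_a.png

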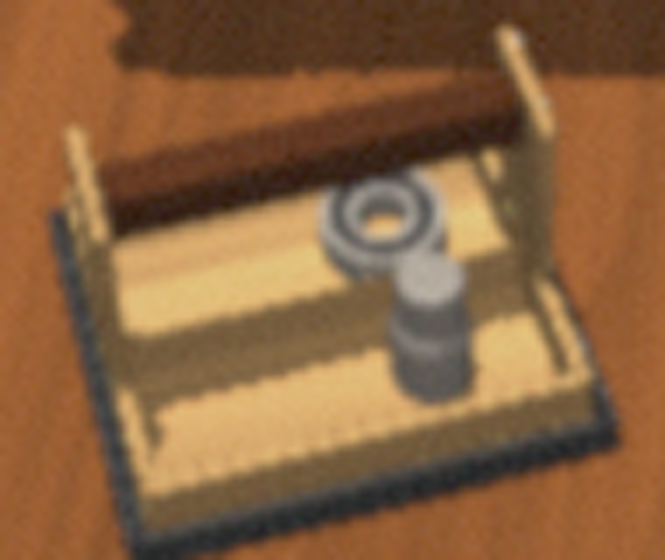

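View pics/crop_b.png

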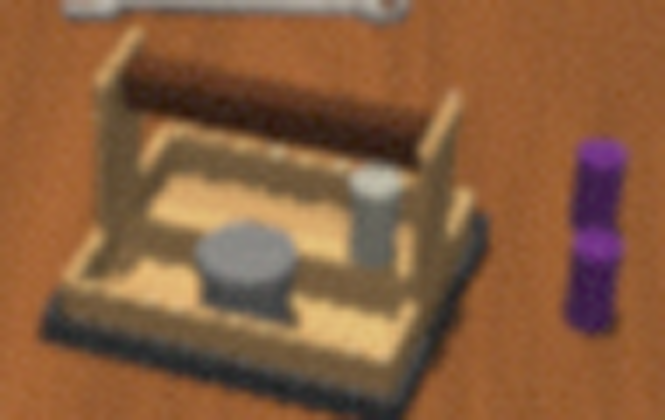

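View pics/crop_c.png

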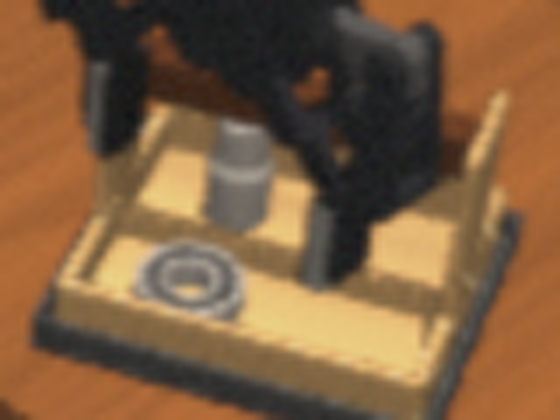

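Run:
```python
from h import *
for u,v in [(108,165),(112,200),(500,78),(520,112)]:
    print(atz('side0',225+u/7,240+v/7,.116).round(4))
```

```text
[0.6183 0.2258 0.116 ]
[0.614  0.2405 0.116 ]
[0.4912 0.1739 0.116 ]
[0.483  0.1887 0.116 ]
```

```bash
python3 -m inch '{"slide":[[40,-40,-20],[80,-80,-30],[120,-125,-40],[120,-125,-40],[120,-125,-40]],"delta_rot":[[0,0,0],[0,0,0],[0,0,0],[0,0,0],[0,0,0]],"grip":[1,1,1,1,1]}'
python3 - <<'E'
from h import *
snap('wrist','w1');snap('scene','s1');print(sensors.state()['tool_pos'],sensors.state()['tool_rot'])
E
```

```text
time: 0.65
tool_pos: [0.5474, 0.1243, 0.2803]
tool_rot: [-2.213, -2.228, -0.002]
ft_force: [0.9, 0.4, 0.4]
grip_width: 0.0854
[0.54993537 0.12010001 0.2794787 ] [2.21987250e+00 2.22226647e+00 3.55528478e-04]
```

View pics/w1.png

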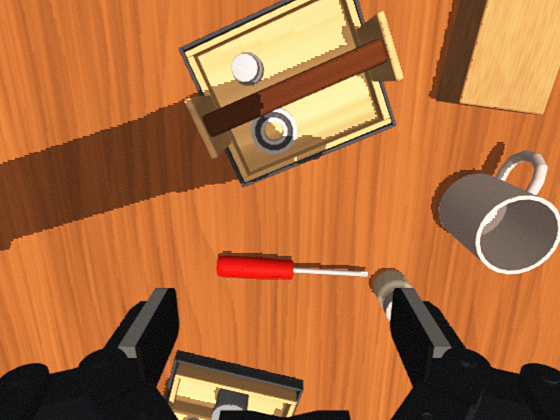

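View pics/s1.png

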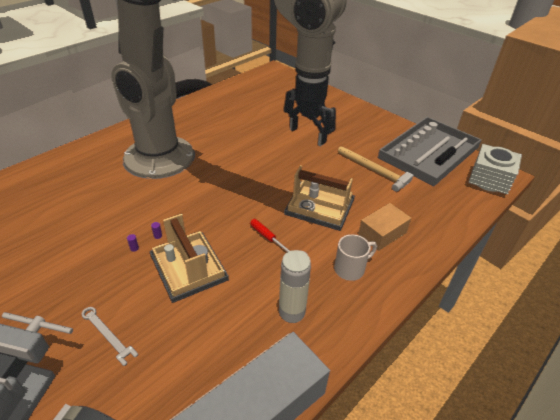

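The wrist picture shows the bearing ring at (274,130) in the left tote (tote_1), with its bar running from about (207,125) to (387,48). The look-alike candidates are the tin at side (310,183), a solid lid in tote_2, and the ring at side (280,271), which has a bore and is in tote_1. The ring fits, so tote_1 is wanted. Next I'll enlarge the bar.

Run:
```python
from h import *
cv2.imwrite('pics/cw1.png',cv2.resize(cv2.imread('pics/w1.png')[0:170,180:410],None,fx=3.4,fy=3.4,interpolation=cv2.INTER_CUBIC))
cv2.imwrite('pics/cs1.png',cv2.resize(cv2.imread('pics/s1.png')[160:230,280:360],None,fx=8,fy=8,interpolation=cv2.INTER_CUBIC))
```

```text
(no output)
```

View pics/cw1.png

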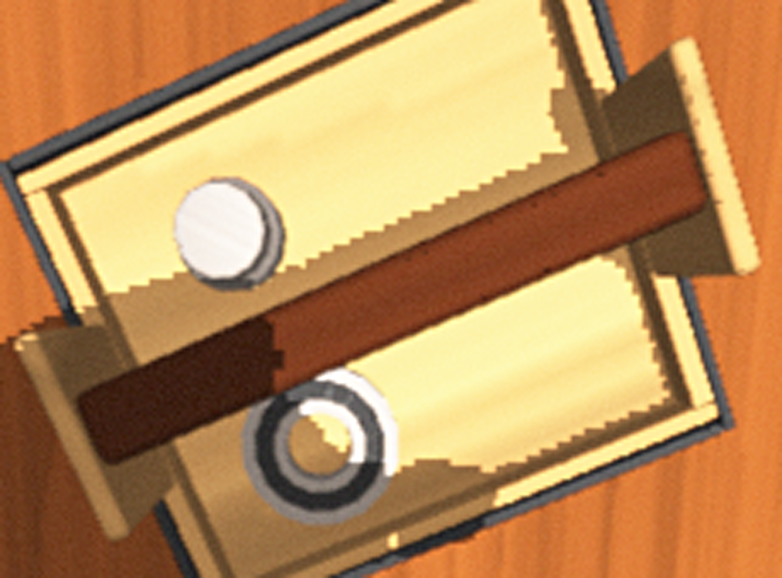

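View pics/cs1.png

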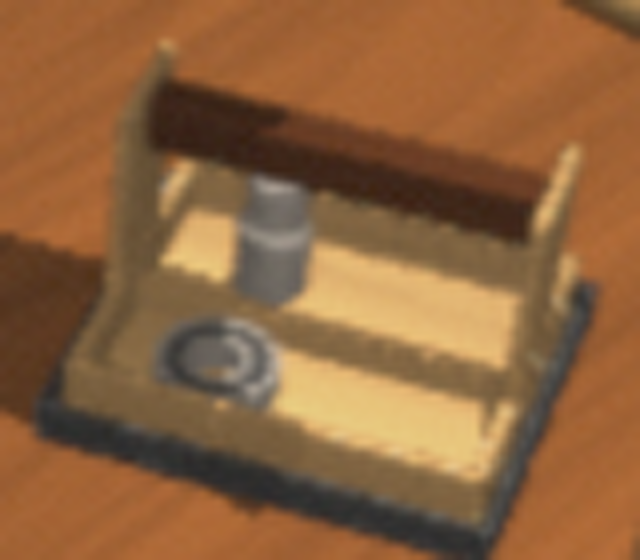

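Run:
```python
from h import *
w=lambda u,v:('w1',180+u/3.4,v/3.4)
s=lambda u,v:('s1',280+u/8,160+v/8)
d=lambda u,v:('side0',225+u/7,240+v/7)
lo=tri([w(95,432),s(153,100),d(510,95)]); hi=tri([w(696,171),s(540,195),d(110,182)])
print(lo,hi); print(tri([w(95,432),d(510,95)]),tri([w(696,171),d(110,182)]))
print(tri([w(95,432),s(153,100)]),tri([w(696,171),s(540,195)]))
a,b=lo[0],hi[0]; print((a+b)/2, np.degrees(np.arctan2(b[1]-a[1],b[0]-a[0])),np.linalg.norm(b-a))
for p in [(78,400),(112,463),(685,130),(705,212)]: print(atz(*w(*p),.116))
```

```text
(array([0.48659322, 0.1763006 , 0.10942501]), [np.float64(1.5), np.float64(0.8), np.float64(1.1)]) (array([0.61937118, 0.23239561, 0.11249619]), [np.float64(1.8), np.float64(2.0), np.float64(3.1)])
(array([0.48657361, 0.17753808, 0.11220467]), [np.float64(0.9), np.float64(0.9)]) (array([0.61751817, 0.23358557, 0.11707166]), [np.float64(1.6), np.float64(1.6)])
(array([0.48537486, 0.1770724 , 0.10759419]), [np.float64(0.6), np.float64(0.6)]) (array([0.62050375, 0.23395141, 0.11036815]), [np.float64(0.3), np.float64(0.3)])
[0.5529822  0.20434811 0.1109606 ] 22.902713556257243 0.14417373939369885
[0.4830397  0.18476992 0.116     ]
[0.49001448 0.17063447 0.116     ]
[0.61627824 0.24176024 0.116     ]
[0.62211516 0.22552929 0.116     ]
```

```bash
python3 -m inch '{"slide":[[20,0,0],[40,0,0],[60,0,0],[85,3,0],[85,3,0]],"delta_rot":[[0,0,8],[0,0,16],[0,0,24],[0,0,32],[0,0,40]],"grip":[1,1,1,1,1]}'; python3 -m inch '{"slide":[[0,0,0],[0,0,0],[0,0,0],[0,0,0],[0,0,0]],"delta_rot":[[0,0,8],[0,0,16],[0,0,24],[0,0,27],[0,0,27]],"grip":[1,1,1,1,1]}'
python3 - <<'E'
from h import *
snap('wrist','w2');snap('scene','s2');snap('side','d2')
from scipy.spatial.transform import Rotation as R
s=sensors.state();print(s['tool_pos'],R.from_rotvec(s['tool_rot']).as_matrix().round(3),s['joint_pos'].round(2))
cv2.imwrite('pics/cd2.png',cv2.resize(cv2.imread('pics/d2.png')[170:330,205:340],None,fx=4,fy=3.7,interpolation=cv2.INTER_CUBIC))
E
```

```text
time: 1.25
tool_pos: [0.5537, 0.2077, 0.2784]
tool_rot: [-2.848, -1.323, 0.0]
ft_force: [-0.6, 0.3, 0.4]
grip_width: 0.085
time: 1.75
tool_pos: [0.5541, 0.2035, 0.2786]
tool_rot: [3.078, 0.622, -0.001]
ft_force: [0.2, -0.3, -0.4]
grip_width: 0.0854
[0.5535538  0.20418165 0.27891652] [[ 0.92   0.391 -0.   ]
 [ 0.391 -0.92  -0.001]
 [-0.001  0.    -1.   ]] [-0.55  0.3   0.11  1.73 -0.04  1.12 -1.59]
```

View pics/w2.png

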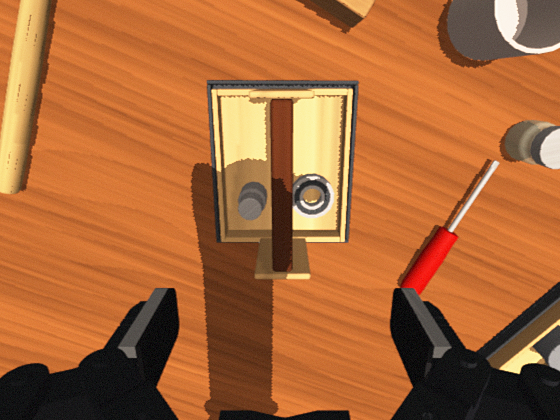

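View pics/cd2.png

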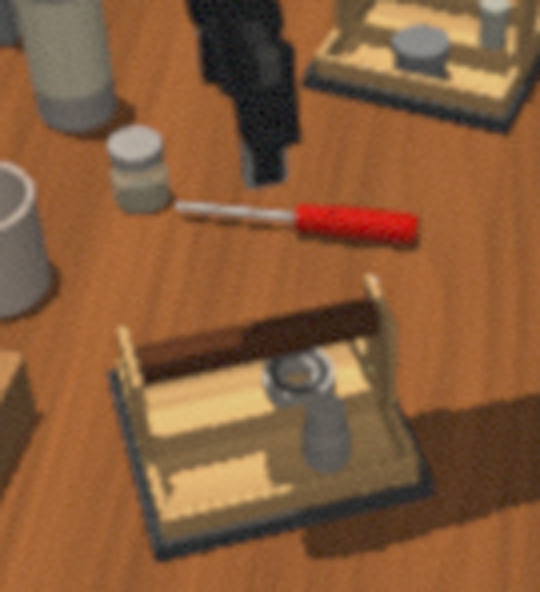

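Run:
```python
from h import *
cv2.imwrite('pics/cw2.png',cv2.resize(cv2.imread('pics/w2.png')[75:290,200:365],None,fx=2.7,fy=2.7,interpolation=cv2.INTER_CUBIC))
w=lambda u,v:('w1',180+u/3.4,v/3.4)
a,b=tri([w(95,432),('w2',282.5,270)]),tri([w(696,171),('w2',282.5,99)])
print(a,b); a=a[0];b=b[0]
print((a+b)/2, np.degrees(np.arctan2(b[1]-a[1],b[0]-a[0])),np.linalg.norm(b-a))
```

```text
(array([0.48639049, 0.17776437, 0.11572155]), [np.float64(0.2), np.float64(0.2)]) (array([0.62003809, 0.23397606, 0.11329284]), [np.float64(0.0), np.float64(0.0)])
[0.55321429 0.20587022 0.1145072 ] 22.81144198394963 0.14500804865446767
```

View pics/cw2.png

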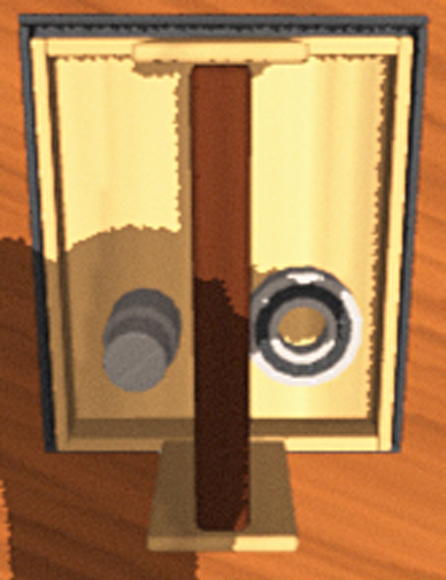

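```bash
python3 -m inch '{"slide":[[0,-1,40],[0,-1,80],[0,-1,110],[0,-1,130],[0,-1,140]],"delta_rot":[[0,0,0],[0,0,0],[0,0,0],[0,0,0],[0,0,0]],"grip":[1,1,1,1,1]}';python3 -m inch '{"slide":[[0,0,15],[0,0,30],[0,0,40],[0,0,46],[0,0,46]],"delta_rot":[[0,0,0],[0,0,0],[0,0,0],[0,0,0],[0,0,0]],"grip":[1,1,1,1,1]}'
python3 - <<'E'
from h import *
snap('wrist','w3');snap('side','d3');snap('scene','s3')
s=sensors.state();print(s['tool_pos'],s['ft_force'])
a=cv2.resize(cv2.imread('pics/d3.png')[200:330,215:325],None,fx=4,fy=4);b=cv2.resize(cv2.imread('pics/s3.png')[150:240,280:360],None,fx=4,fy=5.778)[:520]
cv2.imwrite('pics/c3.png',np.hstack([a,b]))
E
```

```text
time: 2.4
tool_pos: [0.5518, 0.2051, 0.1371]
tool_rot: [3.077, 0.627, -0.005]
ft_force: [0.1, 0.6, 1.0]
grip_width: 0.0854
time: 2.9
tool_pos: [0.5523, 0.2058, 0.0926]
tool_rot: [3.078, 0.626, -0.002]
ft_force: [0.3, -0.1, -0.2]
grip_width: 0.0853
[0.5530862  0.20614573 0.09387626] [0.62872063 0.67082256 0.23491047]
```

View pics/c3.png

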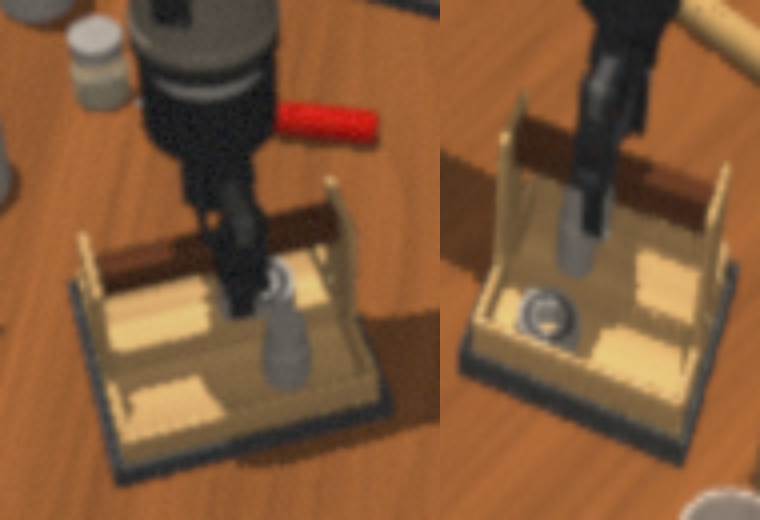

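View pics/w3.png

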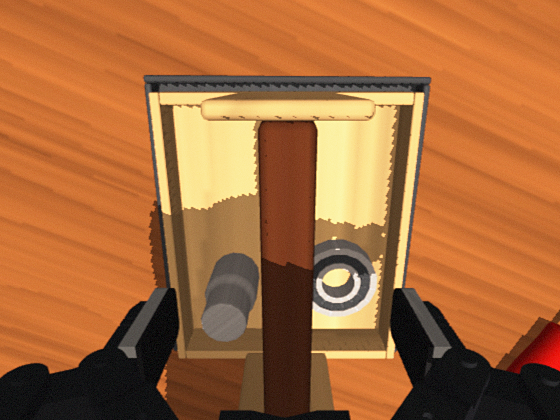

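The fingers straddle the bar at mid-length, with nothing touching and the bar centred between the jaws (about column 287). I'll close now.

```bash
for i in 1 2 3; do python3 -m inch '{"slide":[[0,0,0],[0,0,0],[0,0,0],[0,0,0],[0,0,0]],"delta_rot":[[0,0,0],[0,0,0],[0,0,0],[0,0,0],[0,0,0]],"grip":[-1,-1,-1,-1,-1]}'; done
```

```text
time: 3.55
tool_pos: [0.5528, 0.2057, 0.0934]
tool_rot: [3.078, 0.626, 0.0]
ft_force: [1.7, -0.7, 0.6]
grip_width: 0.0168
time: 4.05
tool_pos: [0.5528, 0.2056, 0.0934]
tool_rot: [3.078, 0.626, 0.0]
ft_force: [2.0, -1.9, 0.6]
grip_width: 0.0175
time: 4.55
tool_pos: [0.5528, 0.2057, 0.0934]
tool_rot: [3.078, 0.626, 0.0]
ft_force: [1.1, -2.1, 1.8]
grip_width: 0.0171
```

```bash
python3 -m inch '{"slide":[[0,0,-4],[0,0,-9],[0,0,-15],[0,0,-21],[0,0,-21]],"delta_rot":[[0,0,0],[0,0,0],[0,0,0],[0,0,0],[0,0,0]],"grip":[-1,-1,-1,-1,-1]}'
python3 - <<'E'
from h import *
snap('side','d4');snap('scene','s4');snap('wrist','w4');s=sensors.state();print(s['tool_pos'],s['ft_force'],s['torque'])
a=cv2.resize(cv2.imread('pics/d4.png')[200:330,215:325],None,fx=4,fy=4);b=cv2.resize(cv2.imread('pics/s4.png')[150:240,280:360],None,fx=4,fy=5.778)[:520]
cv2.imwrite('pics/c4.png',np.hstack([a,b]))
E
```

```text
time: 5.05
tool_pos: [0.5531, 0.2064, 0.1154]
tool_rot: [-3.078, -0.627, -0.003]
ft_force: [0.3, -0.1, -5.9]
grip_width: 0.0171
[0.55246857 0.20593595 0.11427142] [-0.36504063  0.71514462 -5.85522624] [ 0.00095363 -0.06315456  0.03757847]
```

View pics/c4.png

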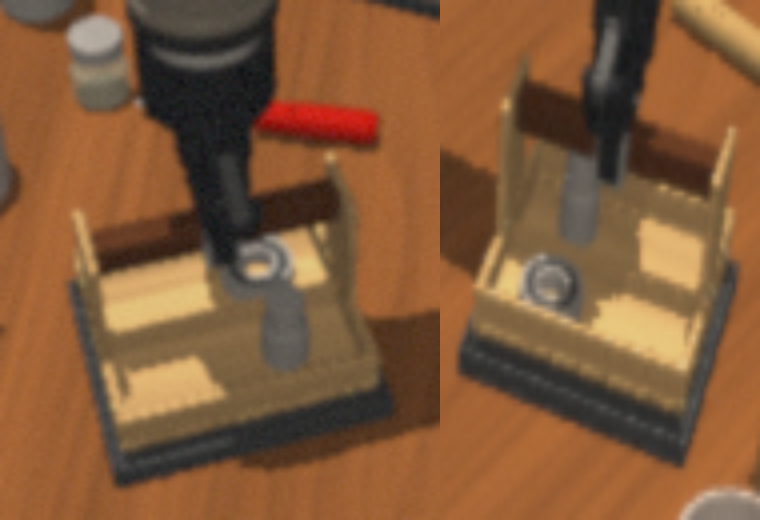

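View pics/w4.png

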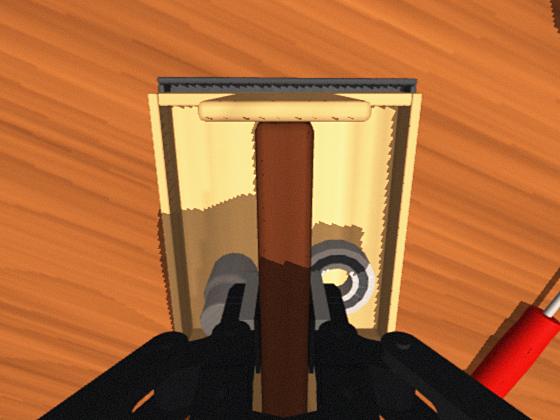

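The tote is up about 21 mm and level in the grip. The load is about 6 N and both parts are inside. I'll continue lifting.

```bash
python3 -m inch '{"slide":[[0,0,-6],[0,0,-16],[0,0,-28],[0,0,-40],[0,0,-50]],"delta_rot":[[0,0,0],[0,0,0],[0,0,0],[0,0,0],[0,0,0]],"grip":[-1,-1,-1,-1,-1]}';python3 -m inch '{"slide":[[0,0,-10],[0,0,-20],[0,0,-30],[0,0,-38],[0,0,-46]],"delta_rot":[[0,0,0],[0,0,0],[0,0,0],[0,0,0],[0,0,0]],"grip":[-1,-1,-1,-1,-1]}';python3 -m inch '{"slide":[[0,0,-8],[0,0,-15],[0,0,-21],[0,0,-26],[0,0,-29]],"delta_rot":[[0,0,0],[0,0,0],[0,0,0],[0,0,0],[0,0,0]],"grip":[-1,-1,-1,-1,-1]}';for i in 1 2; do python3 -m inch '{"slide":[[0,0,0],[0,0,0],[0,0,0],[0,0,0],[0,0,0]],"delta_rot":[[0,0,0],[0,0,0],[0,0,0],[0,0,0],[0,0,0]],"grip":[-1,-1,-1,-1,-1]}'; done
python3 - <<'E'
from h import *
snap('side','d5');snap('scene','s5');snap('wrist','w5');s=sensors.state();print(s['tool_pos'],s['ft_force'],abs(s['qvel']).max())
E
```

```text
time: 5.7
tool_pos: [0.5531, 0.2061, 0.1661]
tool_rot: [-3.078, -0.626, -0.003]
ft_force: [0.4, 0.5, -5.1]
grip_width: 0.0169
time: 6.2
tool_pos: [0.5526, 0.2059, 0.2109]
tool_rot: [3.079, 0.626, -0.0]
ft_force: [-0.1, -0.6, -4.9]
grip_width: 0.0174
time: 6.7
tool_pos: [0.5527, 0.206, 0.2398]
tool_rot: [-3.078, -0.626, -0.001]
ft_force: [0.6, 1.2, -5.2]
grip_width: 0.0171
time: 7.2
tool_pos: [0.5525, 0.2059, 0.2391]
tool_rot: [3.078, 0.626, -0.001]
ft_force: [-0.3, 0.5, -5.5]
grip_width: 0.0173
time: 7.7
tool_pos: [0.5526, 0.2059, 0.2393]
tool_rot: [-3.079, -0.626, 0.0]
ft_force: [0.9, 0.2, -5.3]
grip_width: 0.0174
[0.55262269 0.20596458 0.23933223] [-0.53161346 -0.78706135 -4.86459467] 0.0026855260456355055
```

View pics/d5.png

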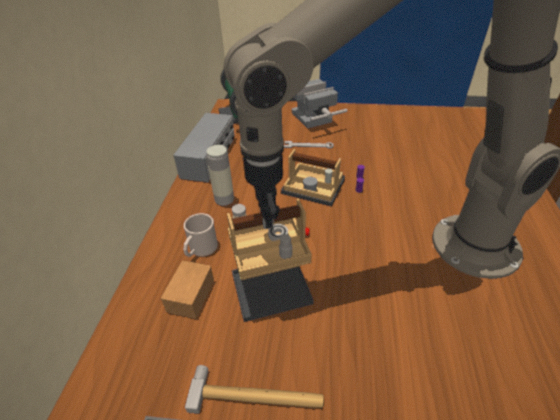

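View pics/s5.png

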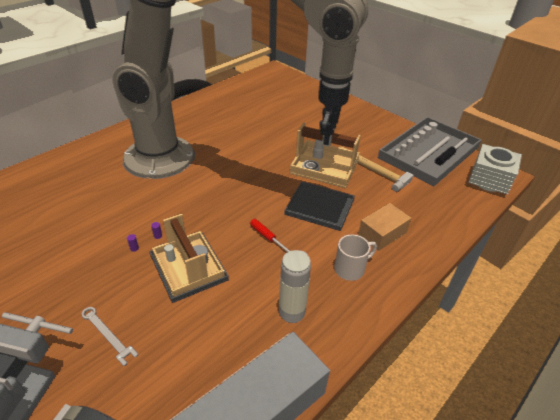

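View pics/w5.png

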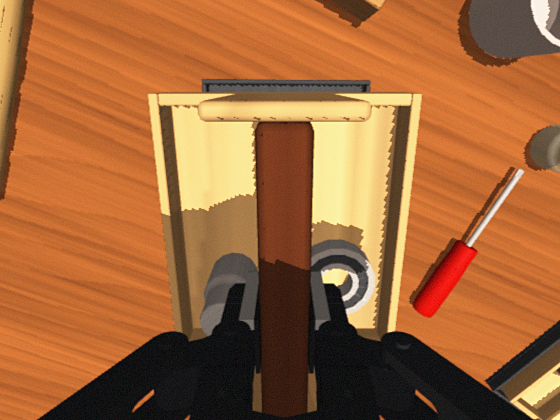

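The tote looks the same in the wrist view as just after the grip: end panel at (200–370,110), bar top at row 121. So it hasn't slipped or tilted. The ring and socket are still inside, and the dock below is empty.

```bash
python3 -c "
from workcell import workorder
print(workorder.finish_job())"
```

```text
the job is handed in; nothing more can be done
None
```

I gripped tote_1, the left tote holding the bearing, at the middle of its bar. I lifted it straight up 146 mm, so its underside is about 150 mm above the bench, and handed the job in while still holding it.

- **Which tote:** the ring with a bore showed in tote_1 in all three cameras. The round grey part in tote_2 has a solid lid, so it is the tin.
- **Grip:** the jaws stopped at about 17 mm on the 18 mm bar, and the load at the wrist was about 5 to 6 N.
- **Steadiness:** the tool held within about 1 mm over the last second. Comparing the wrist pictures showed no slip or tilt of the tote, and the bearing and socket were still in it. I judged level from the pictures and did not measure the angle.
- **Rest of the bench:** tote_2 and the other objects look unmoved in the last pictures. The hammer is only partly visible behind the tote in the scene view.
- **Disagreement:** the views put the top of the bar at 108 to 117 mm above the bench, depending on the pair of cameras. The task text gives 116 mm. The two wrist-camera positions gave 114.5 mm, so I used the text's height for the grip.

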